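# Close up a repaired motor controller

## Robot

A 6-joint arm with a two-finger parallel gripper is mounted at the origin on the work surface. World frame = base frame: x ahead of the robot, y to its left, z up, the work surface at z = 0. Lengths are in m, angles in rad, forces in N, time in s.
With the tool pointing down it reaches from about 0.375 to 0.975 m from the base axis. Payload 3.8 kg.
Tool frame: the origin (TCP) lies at the very end of the fingers, on their centre line; the grasp point (between the pads) lies bot.hold_point_z behind it (bot.hold_point_z is the distance from the TCP to the grasp point, in m); z points along the fingers, y is the line along which they close (so a half turn about z gives the same grasp; the last joint's range is limited). The gripper opens to 85 mm and grips with 20 to 120 N. Pads are 22 mm wide; open, the fingers measure 114 mm over their backs; the gripper's body (76 mm by 85 mm) begins 54 mm behind the grasp point. The pads swing forward as they close: fully open they stand 13 mm farther back than shut.
Start: joints at [-1.166, 0.264, 1.604, -0, 1.274, -0.037], TCP at [0.289, -0.61, 0.231] pointing down, gripper open.
Joint ranges: [-2.63, 2.63], [-0.94, 2.18], [0.31, 2.57], [-1.31, 4.45], [0, 2.66], [-2.55, 2.55]. Speed limits (rad/s): [2.57, 2.57, 3.14, 3.14, 3.14, 3.14].

## Interface

Orientations are given as a rotation vector (axis times angle).
In Python, from workcell import bot, cams, monitor gives the robot as it stands (bot), with the cameras (cams) and the readings (monitor).
- The arm moves only by the tool shift_gripper, called as name(argument=value, ...), one argument or row to a line, values as JSON. Schema: {"type":"object","properties":{"deltas":{"type":"object","properties":{"plan":{"type":"array","items":{"type":"array","items":{"type":"number"},"minItems":4,"maxItems":4},"minItems":1,"maxItems":5}},"additionalProperties":false,"required":["plan"]},"finger_gap":{"type":"number"},"squeeze":{"type":"number"},"only":{"type":"string"},"quiet":{"type":"boolean"},"lines":{"type":"string"}},"required":["deltas"],"additionalProperties":false}. deltas is an object whose key "plan" holds a list of rows, 1 to 5 of them, each of 4 numbers: dx, dy, dz in shares of the most that a row can go, 1 being 62.5 mm, then a turn about the tool's z in rad; each row shifts and turns the commanded pose from where the row before left it, along the tool's axes as they then stand; what a row does not reach is not made up. A row lasts 1/8 s, in which the tool goes at most 0.0625 m and 0.188 rad, less where a joint would pass 70% of its speed; a pose out of reach is approached as far as the arm can. finger_gap is the opening from 0.0 (shut) to 1.0 (fully open), set as the call begins (left out keeps the last). The fingers move at their own pace and stop on an object; squeeze is the grip in N (left out, the last holds). Time passes only in rows, so rows that do not move let the fingers close. The tool returns the time, the measured TCP pose, the force, the opening and the grip force at its end. only (a regular expression) keeps the lines of the reply that match it, lines (a string "A,B") keeps lines A to B, and quiet returns only ok. Input that does not fit is refused with a message, and nothing moves.
- monitor.read_state(): the state, without advancing time (a new reading comes with each control period).
- cams.read_camera(name): name is "scene" or "top"; returns the picture (400x640x3 uint8, red, green, blue); there is no depth.
- cams.camera_info(name): a dict with "intrinsics" (3x3 intrinsics, pixels), "extrinsics" (4x4, takes a point from camera to world coordinates). Camera axes: x right, y down, z forward; pixel columns grow to the right and rows downward; lengths in m; the calibration is good to about 2 mm. A picture is of the moment at which its call begins. camera_info takes no time and is no camera call.
- bot.finish_job(): hands the job in; it is judged then, once.
The state is a dict: "time": time; "q": joint angles; "joint_vel": joint speeds; "joint_torque": joint torques, N m; "tool_pos": TCP position; "tcp_rot": TCP orientation; "wrist_force": force on the tool from outside, world axes, zero at the start; "torque": the same for the moment, N m; "width": opening from 0.0 (shut) to 1.0 (fully open); "grip_force": force on a finger pad.
Only numpy, scipy, OpenCV 4.12 (cv2) and the standard library are available. Lean on these libraries where they do the work, as an engineer would, in place of code of your own. Each camera call takes 0.05 s, during which the arm holds its last target. There are 200 camera calls.

## Task

Close up the repaired motor controller: put the green power board back down flat on its four brass supports inside the aluminium housing, with its white header at the plug-socket end, then set the dark grey cover on so that it sits fully home and level on the rim all round. Lower both parts into place rather than dropping them, and leave the other things on the bench where they are.

Things in the scene. Friction and masses are not known exactly. Their poses are not given: they have to be found in the camera images.
- housing: Open motor-controller housing, bare aluminium, immovable. Origin on the bench under the centre of its walled box; x along the long side towards the end with the copper terminals; z up. Finned heatsink x -82 to +122, 136 wide (y), 30 high; on it a box 164 (x) by 136 (y) outside, walls 5 thick, rim 75 above the bench. Three terminals with studs up to 58 high stand on the +x ledge.
- board_seat (a point): Where the centre of the board's underside rests, in the housing 38 above the bench; axes as the housing's. Level with the tops of four brass supports, 12 in diameter, at x +-55, y +-42; the floor is 8 lower. Eight upright round ribs on the walls, with domed tops 56 above the bench, frame the board with 2.5 play on every side (the domes guide it in).
- rim (a point): Centre of the housing's mouth at the height of the rim, 75 above the bench; axes as the housing's. Seated, the cover's flange lies on the rim with the cover's origin 8 below this point, x axes parallel either way round.
- socket (a point): Centre of the black plug socket outside the housing's -x end wall, 90 from the origin, 50 high. It is 64 wide (y) and 26 high and sticks out 16.
- board: Repaired power board, 0.3 kg, lying flat on the bench, parts up: green board 134 (x) by 106 (y) by 3 thick. Origin: centre of its underside; x along the long side, away from the white header; z up. Lift it by the yellow block capacitor at its centre, pinched across its 34 width. Parts beside the capacitor (|x| under 30) rise at most 6 above the underside, those at the ends 21.
- header (a point): Top of the white plug header at the board's -x end, 58 from its centre, 16 above the underside. It belongs at the housing's plug-socket end.
- capacitor_top (a point): Centre of the top of the board's yellow block capacitor: 58 (x) by 34 (y) by 50 tall, its top 53 above the board's underside; axes as the board's. In the housing it stands 16 above the rim, inside the cover's hollow hump.
- cover: Dark grey plastic cover, 0.25 kg, right way up on the bench, same either way round. Origin: centre of its lip's underside; x along the long side; z up. Flange 168 (x) by 140 (y), 8 to 12 above the origin. Under it a rectangular lip, 148 by 120 outside, 6 thick, 8 deep, lower edge rounded, goes inside the housing's walls with 3 play on every side. A gripping hump stands on top.
- hump_top (a point): Centre of the top of the cover's hollow, rigid, straight-sided hump, 40 above the cover's origin; axes as the cover's. The hump is 100 (x) by 54 (y) and rises 28 above the flange: grip it across its 54 width.
- multimeter: Grey multimeter lying on the bench beyond the work, 80 by 165 by 44 high; origin at the centre of its underside. Leave alone.
- parts_bin: Open yellow bin of scrap boards beyond the work, 100 by 180 by 75 high, boards sticking up to about 95; origin at the centre of its underside. Leave alone.
- screwdriver: Screwdriver with a blue handle lying on the bench at the left, about 200 long. Leave alone.
- spray_can: Orange spray can standing at the right of the bench, 56 in diameter, 170 tall; origin at the centre of its underside. Leave alone.

How it is judged:
By the outcome, as a careful person would: the job done as asked, in the order asked, and still so for the second after the job is handed in, with the robot touching nothing.
It also fails if it takes over 72 s, if anything falls off the work surface, if the arm or the gripper's body presses on something with over 40 N, if the wrist force passes 120 N, or if a joint passes its speed limit or range.

## Working session

There is one attempt and no reset: what is moved stays moved. The work goes in short steps, Python scripts to look and compute and a tool call to move; the robot and the scene stay as the last step left them, time stands still between calls to the robot, and variables do not carry over. Pictures are saved under pics/ and viewed, at most 10 in all, crops included, and the job is handed in when it is done.

```bash
ls; mkdir -p pics; python3 - <<'E'
from workcell import bot, cams, monitor
import cv2,numpy as np
np.set_printoptions(precision=4,suppress=True)
for n in("scene","top"):
    cv2.imwrite(f"pics/{n}0.png",cams.read_camera(n)[:,:,::-1]); c=cams.camera_info(n); print(n,c["intrinsics"],c["extrinsics"])
s=monitor.read_state(); print(s, bot.hold_point_z)
E
```

```text
pics
workcell.py
scene [[484.4208   0.     318.185 ]
 [  0.     484.4208 192.9042]
 [  0.       0.       1.    ]] [[-0.5392  0.5423 -0.6444  1.6218]
 [ 0.8421  0.3368 -0.4212  0.6804]
 [-0.0114 -0.7698 -0.6382  1.132 ]
 [ 0.      0.      0.      1.    ]]
top [[423.9678   0.     309.9629]
 [  0.     423.9678 195.5758]
 [  0.       0.       1.    ]] [[ 0.0118 -0.9952  0.0973  0.4197]
 [-0.9998 -0.013  -0.0122 -0.0004]
 [ 0.0134 -0.0972 -0.9952  1.6242]
 [ 0.      0.      0.      1.    ]]
{'time': 0.1, 'q': array([-1.1659,  0.2647,  1.6052, -0.    ,  1.2737, -0.0369]), 'joint_vel': array([-0.0013, -0.0013, -0.0032, -0.0005, -0.0006,  0.0007]), 'joint_torque': array([  0.0005, -51.6708, -36.8589,   0.    ,   0.0063,   0.    ]), 'tool_pos': array([ 0.2883, -0.6096,  0.2301]), 'tcp_rot': array([-3.0633, -0.6879,  0.0006]), 'wrist_force': array([-0.1282,  0.153 ,  0.1415]), 'torque': array([ 0.0288, -0.0035,  0.0131]), 'grip_force': 0.0, 'width': 1.002077026812663} 0.0187
```

View pics/top0.png

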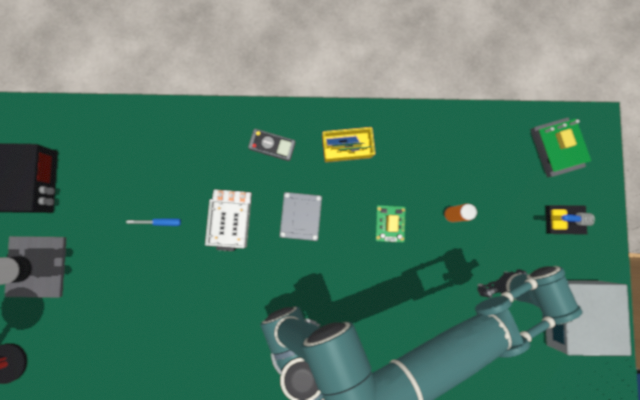

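View pics/scene0.png

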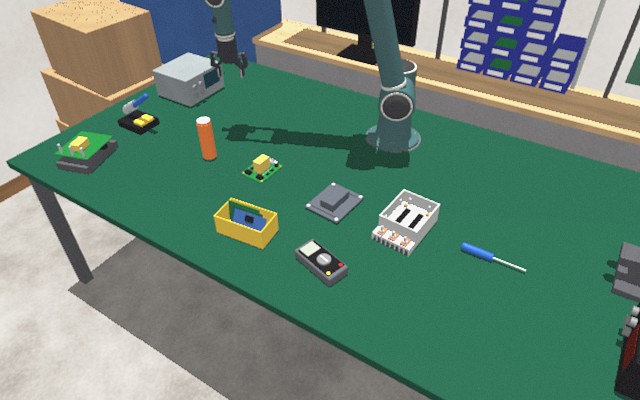

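The top view shows the housing at about (228,222) with its terminals facing up (+x), the cover at (301,216), the board at (391,223) and the can at (462,213). In the scene view they are at (407,220), (335,202), (262,168) and (206,138). I'll enlarge both.

```bash
python3 - <<'E'
import cv2,numpy as np
a=cv2.imread("pics/top0.png")[182:254,195:415]; b=cv2.imread("pics/scene0.png")[145:257,228:448]
r=lambda i:cv2.resize(i,None,fx=3.2,fy=3.2,interpolation=cv2.INTER_CUBIC)
cv2.imwrite("pics/zoom0.png",np.vstack([r(a),r(b)]))
E
```

```text
(no output)
```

View pics/zoom0.png

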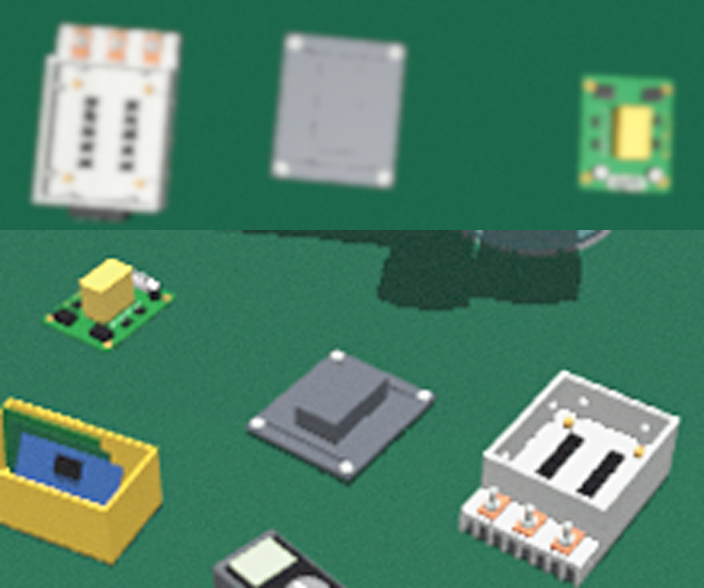

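The enlargement shows the board's white header at the robot side (bottom, about (390,238) in the full top picture). The socket is also at the robot side (bottom), so no half turn is needed. All four brass supports are visible from the top, which makes them a good reference for the fit.

```bash
cat > h.py <<'E'
from workcell import bot, cams, monitor
import cv2,numpy as np
np.set_printoptions(precision=4,suppress=True)
def img(n,k=3): return np.mean([cams.read_camera(n).astype(np.float32) for _ in range(k)],0).astype(np.uint8)
def ray(n,px,z):
    c=cams.camera_info(n);K=c["intrinsics"];T=c["extrinsics"]
    d=(np.c_[np.atleast_2d(px),np.ones(len(np.atleast_2d(px)))]@np.linalg.inv(K).T)@T[:3,:3].T
    return T[:3,3]+d*((z-T[2,3])/d[:,2])[:,None]
def proj(n,P):
    c=cams.camera_info(n);T=c["extrinsics"];p=(np.atleast_2d(P)-T[:3,3])@T[:3,:3]@c["intrinsics"].T
    return p[:,:2]/p[:,2:]
def fit(model,pts):  # rigid 2D model->pts : centre, yaw, rms
    m=np.asarray(model,float);p=np.asarray(pts)[:,:2];mc=m.mean(0);pc=p.mean(0)
    H=(m-mc).T@(p-pc);a=np.arctan2(H[0,1]-H[1,0],H[0,0]+H[1,1]);R=np.array([[np.cos(a),-np.sin(a)],[np.sin(a),np.cos(a)]])
    c=pc-R@mc;return c,a,np.sqrt((((m@R.T+c)-p)**2).sum(1).mean())
E
cat > m.py <<'E'
from h import *
I=img("top",4);np.save("top.npy",I);S=img("scene",2);np.save("scene.npy",S)
hsv=cv2.cvtColor(I,cv2.COLOR_RGB2HSV)
print(cams.camera_info("top").keys())
sub=lambda x0,x1,y0,y1:(slice(y0,y1),slice(x0,x1))
# brass blobs: orange-ish saturation
H,Sx,V=[hsv[...,i].astype(int) for i in range(3)]
m=((H>8)&(H<32)&(Sx>45)&(V>110)).astype(np.uint8)
w=sub(195,415,182,254);n,l,st,c=cv2.connectedComponentsWithStats(m[w])
for i in range(1,n): print("blob",st[i],c[i]+[195,182],I[w][l==i].mean(0))
b=np.median(I[245:253,260:400].reshape(-1,3),0);print("bench",b,I[223,382:386],I[216,290:310:6],I[230,206:250:4].tolist())
d=(np.abs(I.astype(int)-b).sum(2)>45).astype(np.uint8)
for x0,x1 in((270,330),(370,412)):
    q=sub(x0,x1,185,250);k=max(cv2.findContours(d[q],0,1)[0],key=cv2.contourArea)+np.array([x0,185]);print(cv2.minAreaRect(k),cv2.boundingRect(k))
E
python3 m.py
```

```text
dict_keys(['intrinsics', 'extrinsics'])
blob [22  8  6 10 39] [220.1282 194.9487] [213.1026 176.9744 153.4615]
blob [35  9  4  4 12] [231.75 192.25] [205.1667 178.8333 156.1667]
blob [46 10  5  3 12] [243.0833 193.25  ] [210.75   184.8333 163.9167]
blob [34 14  5  5 21] [231.0952 198.381 ] [233.619  189.1905 162.619 ]
blob [45 16  5  4 20] [242.  199.5] [238.05 191.35 162.7 ]
blob [23 25  2  2  4] [218.5 207.5] [232.25 209.25 171.  ]
blob [45 27  3  2  6] [241.  209.5] [232.1667 212.3333 179.5   ]
blob [183  26   4   2   6] [379.5 208.5] [179.1667 171.3333 102.    ]
blob [206  27   3   2   4] [402.   209.75] [154.5 150.5  93. ]
blob [192  33  12  16 168] [392.1131 222.8036] [235.6488 223.8155 124.6726]
blob [20 55  3  2  5] [215.8 237.4] [232.  210.6 174.8]
blob [182  54   3   2   5] [378.2 236.6] [184.2 182.2 108. ]
blob [42 56  3  3  5] [238. 239.] [239.4 218.8 185. ]
blob [206  56   2   2   4] [401.5 238.5] [193.5 188.5 124.5]
bench [ 28. 104.  75.] [[100 188 127]
 [115 189 136]
 [114 182 130]
 [102 160 104]] [[168 171 178]
 [169 172 178]
 [170 172 179]
 [169 172 178]] [[136, 155, 144], [172, 173, 170], [238, 239, 235], [233, 233, 230], [193, 194, 191], [239, 240, 236], [240, 240, 237], [169, 169, 167], [235, 235, 232], [243, 243, 240], [150, 153, 149]]
((300.36285400390625, 216.08348083496094), (40.03875732421875, 47.166744232177734), 5.52754020690918) (279, 192, 44, 50)
((390.3035888671875, 223.60784912109375), (29.862537384033203, 37.08796310424805), 2.2025980949401855) (375, 205, 31, 38)
```

```bash
cat > m2.py <<'E'
from h import *
I=np.load("top.npy").astype(float);w=I[...,0]-I[...,2]
def dot(px,r=3,wt=w):
    x,y=np.round(px).astype(int);q=wt[y-r:y+r+1,x-r:x+r+1];q=np.clip(q-np.median(q)-0.25*(q.max()-np.median(q)),0,None)
    g=np.mgrid[y-r:y+r+1,x-r:x+r+1];return np.array([(g[1]*q).sum(),(g[0]*q).sum()])/q.sum()
hs=np.array([dot(p) for p in((218.5,207.5),(241,209.5),(215.8,237.4),(238,239))])
P=ray("top",hs,.038);M=np.array([[55,42],[55,-42],[-55,42],[-55,-42]])/1e3
print(hs,P[:,:2]);print("seat",fit(M,P))
# upsampled outlines
def rect(x0,x1,y0,y1,mask,z,f=8):
    c=cv2.resize(mask[y0:y1,x0:x1].astype(np.float32),None,fx=f,fy=f,interpolation=cv2.INTER_CUBIC)
    k=max(cv2.findContours((c>.5).astype(np.uint8),0,1)[0],key=cv2.contourArea)
    b=cv2.boxPoints(cv2.minAreaRect(k));b=(b+.5)/f-.5+[x0,y0]
    W=ray("top",b,z)[:,:2];e=np.diff(np.r_[W,W[:1]],axis=0);L=np.hypot(*e.T);v=max((e[0],e[1]),key=lambda v:np.hypot(*v));a=np.arctan2(v[1],v[0])
    a=(a+np.pi/2)%np.pi-np.pi/2;return W.mean(0),a,L[:2],b.mean(0)
bench=np.array([28,104,75.]);D=np.abs(I-bench).sum(2)
print("cover flange",rect(270,330,185,250,D/250.,.012))
print("board",rect(368,414,198,248,D/220,.003))
bd=np.array([dot(p,2) for p in((379.5,208.5),(402,209.7),(378.2,236.6),(401.5,238.5))]);B=ray("top",bd,.003);print("dots",B[:,:2]);
for s in((.058,.044),):
    print("bdots",fit(np.array([[1,1],[1,-1],[-1,1],[-1,-1]])*s,B))
yel=np.clip((I[...,0]-150)/80,0,1)*(w>70);print("cap",rect(380,402,211,234,yel,.053))
E
python3 m2.py
```

```text
[[218.6727 207.801 ]
 [240.9688 209.526 ]
 [215.6736 237.1736]
 [238.1485 238.9307]] [[0.5245 0.3209]
 [0.5191 0.2376]
 [0.4152 0.3285]
 [0.4096 0.245 ]]
seat (array([0.4671, 0.283 ]), np.float64(-0.06725422860318847), np.float64(0.0002886200398538882))
cover flange (array([0.499 , 0.0153]), np.float64(-0.07787501295930888), array([0.1747, 0.1492]), array([300.4011, 216.0994]))
board (array([ 0.4744, -0.3287]), np.float64(-0.03824108707830387), array([0.1387, 0.1114]), array([390.2361, 223.712 ]))
dots [[ 0.5322 -0.2862]
 [ 0.5288 -0.3771]
 [ 0.4229 -0.2815]
 [ 0.4183 -0.3729]]
bdots (array([ 0.4755, -0.3294]), np.float64(-0.04195321653515502), np.float64(0.0034507626474178537))
cap (array([ 0.4749, -0.3279]), np.float64(-0.07284576157229328), array([0.0613, 0.0376]), array([392.7434, 223.0996]))
```

```bash
cat > go.py <<'E'
import sys
from h import *
from scipy.spatial.transform import Rotation as Ro
x,y,z,a=map(float,sys.argv[1:5]);s=monitor.read_state();R=Ro.from_rotvec(s["tcp_rot"]).as_matrix();c=np.arctan2(R[1,0],R[0,0])
d=np.array([x,y,z])-s["tool_pos"]
f=lambda c:np.array([d[0]*np.cos(c)+d[1]*np.sin(c),d[0]*np.sin(c)-d[1]*np.cos(c),-d[2]])
print("t",s["time"],"yaw",c,"turn",c-a,"now",f(c),"after turn",f(a),"tilt",R[:,2],"q",s["q"],"F",s["wrist_force"])
E
python3 go.py 0.4748 -0.3284 0.12 -0.041
```

```text
t 0.4 yaw 0.4417946391924314 turn 0.4827946391924314 now [ 0.2888 -0.175   0.1111] after turn [ 0.1745 -0.2891  0.1111] tilt [-0.0001  0.0002 -1.    ] q [-1.1659  0.264   1.6042  0.      1.2737 -0.0369] F [0.067  0.6483 0.4687]
```

The manual's scale: shifts go in shares of 62.5 mm. Converting my numbers, -0.048 m is -0.768, 0.029 m is 0.464.

shift_gripper(
  deltas={"plan": [[0,0,0,0.161],[0,0,0,0.161],[0,0,0,0.161],[0.464,-0.768,0.288,0],[0.464,-0.768,0.288,0]]},
  finger_gap=1.0,
  squeeze=40,
)

```text
time: 1.02
tool_pos: [0.3509, -0.5163, 0.1952]
tcp_rot: [3.14, -0.068, 0.001]
wrist_force: [1.5, -0.3, -0.3]
width: 1.001
grip_force: 0.0
```

shift_gripper(
  deltas={"plan": [[0.464,-0.768,0.288,0],[0.464,-0.768,0.288,0],[0.464,-0.768,0.288,0],[0.472,-0.784,0.336,0],[0,0,0,0]]},
)

```text
time: 1.65
tool_pos: [0.4752, -0.3243, 0.1181]
tcp_rot: [-3.138, 0.057, 0.005]
wrist_force: [0.6, 0.2, -0.3]
width: 1.001
grip_force: 0.0
```

shift_gripper(
  deltas={"plan": [[0,0,0,0],[0,0,0,0]]},
)

```text
time: 1.9
tool_pos: [0.4748, -0.3302, 0.1212]
tcp_rot: [3.14, -0.067, 0.002]
wrist_force: [-0.4, -0.4, 0.9]
width: 0.999
grip_force: 0.0
```

```bash
python3 go.py 0.4748 -0.3284 0.018 -0.041
```

```text
t 1.9 yaw -0.04264651209495012 turn -0.00164651209495012 now [-0.0001 -0.0018  0.1032] after turn [-0.0001 -0.0018  0.1032] tilt [ 0.0012 -0.0013 -1.    ] q [-0.6505  0.1751  1.925  -0.0004  1.0399  0.9632] F [-0.3567 -0.3969  0.9304]
```

shift_gripper(
  deltas={"plan": [[0,-0.0288,0.64,0],[0,0,0.64,0],[0,0,0.368,0],[0,0,0,0],[0,0,0,0]]},
)

```text
time: 2.52
tool_pos: [0.4755, -0.3284, 0.0187]
tcp_rot: [3.14, -0.067, 0.003]
wrist_force: [0.8, -0.4, 0.3]
width: 1.004
grip_force: 0.0
```

```bash
python3 go.py 0.4748 -0.3284 0.018 -0.041
```

```text
t 2.525 yaw -0.04261535732075949 turn -0.0016153573207594862 now [-0.0007  0.      0.0007] after turn [-0.0007  0.      0.0007] tilt [ 0.0018 -0.0014 -1.    ] q [-0.6475  0.301   1.9898 -0.0001  0.8485  0.966 ] F [ 0.8152 -0.3659  0.3249]
```

shift_gripper(
  deltas={"plan": [[0,0,0,0],[0,0,0,0],[0,0,0,0],[0,0,0,0],[0,0,0,0]]},
  finger_gap=0.0,
  squeeze=50,
)

```text
time: 3.15
tool_pos: [0.4757, -0.3275, 0.0183]
tcp_rot: [3.14, -0.064, 0.002]
wrist_force: [-0.6, 0.2, 5.5]
width: 0.39
grip_force: 52.2
```

shift_gripper(
  deltas={"plan": [[0,0,0,0],[0,0,0,0],[0,0,0,0]]},
)

```text
time: 3.52
tool_pos: [0.4758, -0.3275, 0.0184]
tcp_rot: [3.14, -0.064, 0.002]
wrist_force: [-0.8, -0.4, 5.4]
width: 0.391
grip_force: 52.2
```

```bash
python3 go.py 0.4748 -0.3284 0.018 -0.041
```

```text
t 3.525 yaw -0.04097572131115831 turn 2.4278688841694596e-05 now [-0.0009  0.0009  0.0004] after turn [-0.0009  0.0009  0.0004] tilt [ 0.0015 -0.0013 -1.    ] q [-0.6459  0.3011  1.9904 -0.0002  0.8481  0.966 ] F [-0.815  -0.4224  5.4288]
```

shift_gripper(
  deltas={"plan": [[0,0,-0.32,0],[0,0,-0.64,0],[0,0,-0.96,0],[0,0,-0.32,0.026],[0,0,0,0]]},
)

```text
time: 4.15
tool_pos: [0.4758, -0.3273, 0.1591]
tcp_rot: [3.138, -0.106, 0.005]
wrist_force: [0.1, -0.2, -2.9]
width: 0.394
grip_force: 51.3
```

```bash
python3 go.py 0.467 0.283 0.158 -0.067
```

```text
t 4.15 yaw -0.06734038318041241 turn -0.0003403831804124069 now [-0.0498 -0.6083  0.0011] after turn [-0.0496 -0.6083  0.0011] tilt [ 0.0029 -0.0021 -1.    ] q [-0.6458  0.1349  1.8953  0.0001  1.1078  0.9923] F [ 0.1125 -0.1634 -2.9452]
```

shift_gripper(
  deltas={"plan": [[-0.032,-0.4,0,0],[-0.064,-0.768,0,0],[-0.064,-0.88,0,0],[-0.08,-0.88,0,0],[-0.08,-0.88,0,0]]},
)

```text
time: 4.78
tool_pos: [0.468, -0.0848, 0.1541]
tcp_rot: [-3.138, 0.106, 0.009]
wrist_force: [0.5, 0.5, -1.4]
width: 0.396
grip_force: 51.1
```

shift_gripper(
  deltas={"plan": [[-0.08,-0.88,0,0],[-0.08,-0.88,0,0],[-0.08,-0.88,0,0],[-0.08,-0.88,0,0],[-0.064,-0.88,0,0]]},
)

```text
time: 5.4
tool_pos: [0.4619, 0.1897, 0.1542]
tcp_rot: [3.138, -0.104, -0.009]
wrist_force: [0.3, 0.9, -2.3]
width: 0.391
grip_force: 51.1
```

shift_gripper(
  deltas={"plan": [[-0.064,-0.8,0,0],[-0.032,-0.48,0,0],[0,-0.2448,0,0],[0,0,0,0],[0,0,0,0]]},
)

```text
time: 6.02
tool_pos: [0.4652, 0.2822, 0.1564]
tcp_rot: [3.138, -0.106, -0.003]
wrist_force: [-0.3, 0.6, -2.2]
width: 0.39
grip_force: 51.0
```

```bash
python3 go.py 0.467 0.283 0.158 -0.067
python3 - <<'E'
from h import *
for n in("top","scene"): np.save(n+"1.npy",img(n,3))
a=np.load("top1.npy")[180:255,180:280];b=np.load("scene1.npy")[130:260,345:455]
r=lambda i,f:cv2.resize(i[:,:,::-1],None,fx=f,fy=f,interpolation=cv2.INTER_CUBIC)
A=r(a,4);B=r(b,3.6);o=np.zeros((max(A.shape[0],B.shape[0]),A.shape[1]+B.shape[1],3),np.uint8);o[:A.shape[0],:A.shape[1]]=A;o[:B.shape[0],A.shape[1]:]=B;cv2.imwrite("pics/hold1.png",o)
E
```

```text
t 6.025 yaw -0.06773657732872705 turn -0.0007365773287270477 now [ 0.0017 -0.0009 -0.0016] after turn [ 0.0017 -0.0009 -0.0016] tilt [-0.0017 -0.0015 -1.    ] q [ 0.4998  0.0789  1.9628 -0.0006  1.1021  2.1386] F [-0.2833  0.5577 -2.1828]
```

View pics/hold1.png

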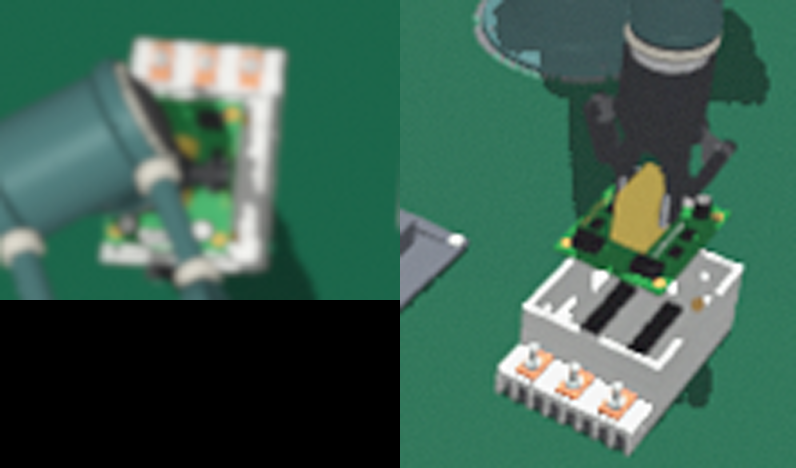

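The top view shows the board hanging over the housing. Three corner dots are visible at about (238,209), (234.5,240) and (211,238), and the header is at the socket end. I'll measure the hold from the dots.

```bash
cat > m3.py <<'E'
from h import *
exec(open("m2.py").read().split("hs=")[0].split("\n",1)[1])
B0=ray("top",[dot(p,2) for p in((379.5,208.5),(402,209.7),(378.2,236.6),(401.5,238.5))],.003)
M=np.array([[1,1],[1,-1],[-1,1],[-1,-1]])*[.0548,.0456]
print("bench",fit(M,B0))
I=np.load("top1.npy").astype(float);w=I[...,0]-I[...,2]
px=[dot(p,2) for p in((238,208.7),(211.2,238),(234.5,240))]
z=.1564-.0184+.003
P=ray("top",px,z);print(px,P[:,:2]);print(fit(M[1:],P))
E
python3 m3.py; python3 -c "
import numpy as np
I=np.load('top1.npy').astype(int);w=I[...,0]-I[...,2]
print(w[205:213,233:243]);print(w[235:244,207:216]);print(w[236:244,230:240])"
```

```text
bench (array([ 0.4755, -0.3294]), np.float64(-0.04201927422136687), np.float64(0.00037064352088976533))
[array([239.8663, 209.5   ]), array([213.    , 237.1875]), array([236.    , 238.8899])] [[0.5127 0.226 ]
 [0.4153 0.3164]
 [0.4104 0.2365]]
(array([0.4654, 0.2735]), np.float64(-0.07017864039417882), np.float64(0.005601440676547542))
[[-13 -15 -15 -10  -5  -3  -4  -2   1   3]
 [-18 -24 -19   0  20  22   7  -1   1   3]
 [-13 -15   1  43  77  79  51  16   8   6]
 [ -6  -1  21  67  99 100  75  41  25  12]
 [ -2   2  23  60  84  84  65  49  43  21]
 [ -2  -1   9  27  38  35  26  34  41  21]
 [ -5  -5  -4  -7 -11 -13  -6  13  21  13]
 [-11 -11 -13 -19 -26 -27 -15   0   7   6]]
[[-14   0   2   0   1   1   0  -7 -23]
 [ 18  36  26   9   3   1   1  -6 -15]
 [ 45  69  59  24   4   0  -1  -3  -4]
 [ 44  70  67  36   6  -3  -5  -2   0]
 [ 11  34  34  14  -6 -12 -10  -3   1]
 [ -8  -4  -4  -8  -7  -7  -7  -4   0]
 [ -3  -4  -5  -3  -1   0  -1  -1   1]
 [  1   0   1   1   2   2   2   2   2]
 [  0   1   2   2   3   3   2   3   3]]
[[  2   3  -1 -13 -28 -29 -24 -12   0   4]
 [  2   3   2   0   2  -1  -7   1  13  10]
 [  2   3   6  30  56  54  33  28  36  21]
 [ -2   0  16  64  94  90  64  43  44  25]
 [-14 -11  18  69  96  88  51  24  20  15]
 [-28 -23  -4  32  55  46  17   6   6   6]
 [-24 -15 -11  -4   3   1  -2   1   3   3]
 [-14  -6  -4  -4  -3  -4  -3   1   2   2]]
```

```bash
sed -i 's/dot(p,2) for p in((238,208.7),(211.2,238),(234.5,240))/dot(p,2,w) for p in((237.4,208),(208.4,237.5),(234.4,239.3))/' m3.py; python3 m3.py
```

```text
bench (array([ 0.4755, -0.3294]), np.float64(-0.04201927422136687), np.float64(0.00037064352088976533))
[array([237.5824, 208.1176]), array([208.2717, 237.5435]), array([234.3483, 239.4454])] [[0.5174 0.2341]
 [0.4139 0.3327]
 [0.4084 0.2422]]
(array([0.4658, 0.2836]), np.float64(-0.06778156158117964), np.float64(0.00040207555579383966))
```

In the tool's units: 0.0013 m is 0.0208, 0.0006 m is 0.0096.

shift_gripper(
  deltas={"plan": [[0.0208,0.0096,0.32,0],[0,0,0.48,0],[0,0,0.24,0],[0,0,0,0],[0,0,0,0]]},
)

```text
time: 6.95
tool_pos: [0.468, 0.2832, 0.0933]
tcp_rot: [-3.139, 0.106, -0.002]
wrist_force: [0.3, 0.6, -2.2]
width: 0.388
grip_force: 51.1
```

```bash
python3 go.py 0.4665 0.2816 0.083 -0.0673
python3 - <<'E'
from h import *
for n in("top","scene"): np.save(n+"2.npy",img(n,3))
I=np.load("top2.npy").astype(int);w=I[...,0]-I[...,2]
print(proj("top",[[.4671+x*.0548+y*.0456*.067,.283+y*.0456-x*.0548*.067,.076] for x,y in((1,-1),(-1,1),(-1,-1))]))
print(w[204:213,234:244]);print(w[233:242,208:217]);print(w[234:244,231:241])
E
```

```text
t 6.95 yaw -0.06728892734153936 turn 1.10726584606341e-05 now [-0.0014  0.0017  0.0103] after turn [-0.0014  0.0017  0.0103] tilt [ 0.0015  0.0008 -1.    ] q [0.4986 0.1503 2.0122 0.     0.9773 2.1367] F [ 0.315   0.6068 -2.1987]
[[240.4778 208.9433]
 [212.4407 237.1114]
 [237.6104 239.1021]]
[[  2   2   2   2   1   2   2   2   3   4]
 [ -4  -3  -2  -4  -4  -4  -4  -3  -1   1]
 [-11 -11 -12 -14 -12  -1   4  -2  -3   1]
 [-13 -14 -16 -14  10  43  54  35   7   1]
 [ -7  -7  -7   3  45  86  95  72  23   3]
 [ -3  -3  -2  12  57  92  97  73  23   5]
 [ -3  -3  -2   8  37  58  59  37  12   5]
 [ -4  -4  -3  -1   5   9   2  -3   0   3]
 [-10  -8  -9  -9 -12 -18 -23 -16  -2   3]]
[[ -1  -2  -7 -13 -18 -14 -10  -7  -8]
 [  1   1  -1  -6  -6  -1  -1   0   0]
 [  1   2   2   8  22  16   7   2   1]
 [  2   3   9  37  66  51  19   4   0]
 [  2   3  16  56  84  72  34   4  -4]
 [  1   0   8  35  54  46  17  -5 -10]
 [  2  -1  -3   1   5   1  -6  -9  -8]
 [  3   1   0  -1  -2  -2  -3  -2  -2]
 [  3   2   2   2   1   1   1   1   1]]
[[-16  -9  -6  -9 -20 -31 -34 -32 -18  -3]
 [ -8  -1   1   1  -6 -21 -30 -29 -17  -2]
 [ -5   0   3   2   1  -2  -5 -10 -12  -2]
 [ -8   0   2   3  12  40  53  39  13   2]
 [-16  -4   0   3  30  77  94  79  37   8]
 [-22 -12  -9  -4  32  80  97  80  34   9]
 [ -3  -2  -7  -9   8  43  59  46  15   4]
 [ 11  11   8   1  -3   2   6   4   0   2]
 [ 14  15  13   9   3  -2  -4  -5  -4   0]
 [ 13  13  13  12   8   3  -1  -3  -1   1]]
```

```bash
sed -i 's/^I=np.load("top1.*/I=np.load("top2.npy").astype(float);w=I[...,0]-I[...,2]/; s/(237.4,208),(208.4,237.5),(234.4,239.3)/(239.7,208.5),(212.2,236.8),(237,238.5)/; s/^z=.*/z=.0933-.0184+.003/' m3.py; python3 m3.py; python3 go.py 0.4665 0.2816 0.057 -0.0673
```

```text
bench (array([ 0.4755, -0.3294]), np.float64(-0.04201927422136687), np.float64(0.00037064352088976533))
[array([239.7803, 208.6054]), array([212.2101, 236.9038]), array([237.0099, 238.5616])] [[0.5199 0.236 ]
 [0.4161 0.3327]
 [0.4112 0.243 ]]
(array([0.4682, 0.2847]), np.float64(-0.05811500475120682), np.float64(0.0006066316177111379))
t 7.25 yaw -0.06708872941426013 turn 0.00021127058573987278 now [-0.001   0.0015  0.0361] after turn [-0.001   0.0015  0.0361] tilt [ 0.0012  0.0006 -1.    ] q [ 0.4988  0.1502  2.0129 -0.      0.9771  2.1367] F [-1.0121  0.412  -2.2679]
```

shift_gripper(
  deltas={"plan": [[-0.016,0.0256,0,0],[0,0,0.16,0],[0,0,0.096,0],[0,0,0,0],[0,0,0,0]]},
)

```text
time: 7.88
tool_pos: [0.466, 0.2813, 0.0761]
tcp_rot: [3.14, -0.106, -0.0]
wrist_force: [-0.4, -0.4, -2.7]
width: 0.386
grip_force: 51.1
```

```bash
python3 go.py 0.4665 0.2816 0.057 -0.0673
```

```text
t 7.875 yaw -0.0672082984955274 turn 9.170150447260217e-05 now [ 0.0004 -0.0004  0.0191] after turn [ 0.0004 -0.0004  0.0191] tilt [-0.0003 -0.0001 -1.    ] q [0.4972 0.1683 2.0283 0.     0.9453 2.1352] F [-0.3778 -0.3546 -2.7405]
```

shift_gripper(
  deltas={"plan": [[0,0,0.08,0],[0,0,0.08,0],[0,0,0.08,0],[0,0,0,0]]},
)

```text
time: 8.38
tool_pos: [0.4655, 0.2809, 0.0605]
tcp_rot: [3.139, -0.106, -0.002]
wrist_force: [-0.3, -0.3, -2.4]
width: 0.392
grip_force: 51.1
```

```bash
python3 go.py 0.4665 0.2816 0.057 -0.0673
```

```text
t 8.375 yaw -0.06719225234054221 turn 0.0001077476594577853 now [ 0.001  -0.0007  0.0035] after turn [ 0.001  -0.0007  0.0035] tilt [-0.0013 -0.0007 -1.    ] q [0.4972 0.1883 2.0386 0.     0.9161 2.1352] F [-0.2738 -0.2848 -2.4491]
```

No contact so far, and the board is between the ribs. I'll lower the last few millimetres.

In the tool's units: 0.002 m is 0.032, 0.001 m is 0.016.

shift_gripper(
  deltas={"plan": [[0.0128,-0.0064,0.032,0],[0,0,0.016,0],[0,0,0,0]]},
)

```text
time: 8.75
tool_pos: [0.4669, 0.2816, 0.0583]
tcp_rot: [3.14, -0.106, -0.0]
wrist_force: [0.6, 0.9, -2.2]
width: 0.389
grip_force: 51.1
```

shift_gripper(
  deltas={"plan": [[0,0,0.016,0],[0,0,0,0],[0,0,0,0]]},
)

```text
time: 9.12
tool_pos: [0.4669, 0.2816, 0.0573]
tcp_rot: [-3.14, 0.106, -0.0]
wrist_force: [1.1, 0.0, -2.8]
width: 0.389
grip_force: 51.1
```

shift_gripper(
  deltas={"plan": [[0,0,0.016,0],[0,0,0,0],[0,0,0,0]]},
)

```text
time: 9.5
tool_pos: [0.467, 0.2817, 0.0564]
tcp_rot: [-3.14, 0.105, -0.0]
wrist_force: [-0.4, 0.7, -1.0]
width: 0.389
grip_force: 51.2
```

In the tool's units: 0.001 m is 0.016.

shift_gripper(
  deltas={"plan": [[0,0,0.016,0],[0,0,0,0],[0,0,0,0]]},
)

```text
time: 9.88
tool_pos: [0.467, 0.2817, 0.0563]
tcp_rot: [-3.14, 0.105, -0.0]
wrist_force: [-3.1, -0.3, 6.9]
width: 0.396
grip_force: 52.1
```

shift_gripper(
  deltas={"plan": [[0,0,0,0],[0,0,0,0],[0,0,0,0],[0,0,0,0]]},
  finger_gap=0.65,
)

```text
time: 10.38
tool_pos: [0.4669, 0.2816, 0.0552]
tcp_rot: [3.14, -0.106, -0.0]
wrist_force: [-0.1, 0.7, 0.2]
width: 0.652
grip_force: 0.0
```

shift_gripper(
  deltas={"plan": [[0,0,-0.16,0],[0,0,-0.48,0],[0,0,-0.8,0],[0,0,-0.8,0],[0,0,-0.16,0]]},
)

```text
time: 11.0
tool_pos: [0.4696, 0.2831, 0.211]
tcp_rot: [-3.135, 0.105, -0.013]
wrist_force: [-0.7, -0.0, -0.1]
width: 0.649
grip_force: 0.0
```

```bash
python3 go.py 0.499 0.0153 0.16 -0.078
```

```text
t 11.0 yaw -0.06725909355119525 turn 0.010740906448804752 now [0.0474 0.2652 0.051 ] after turn [0.0502 0.2647 0.051 ] tilt [ 0.0082  0.0045 -1.    ] q [0.497  0.0325 1.906  0.     1.1938 2.1351] F [-0.6742 -0.0058 -0.1303]
```

shift_gripper(
  deltas={"plan": [[0,0.16,0,0.011],[0.16,0.8,0.16,0],[0.192,0.88,0.24,0],[0.192,0.88,0.32,0],[0.176,0.88,0.32,0]]},
  finger_gap=1.0,
)

```text
time: 11.62
tool_pos: [0.4923, 0.0515, 0.1376]
tcp_rot: [3.139, -0.123, -0.005]
wrist_force: [0.9, 0.2, -0.7]
width: 0.999
grip_force: 0.0
```

shift_gripper(
  deltas={"plan": [[0.064,0.48,0.32,0],[0,0.1552,0.096,0],[0,0,0,0],[0,0,0,0]]},
)

```text
time: 12.12
tool_pos: [0.4953, 0.0147, 0.1146]
tcp_rot: [-3.139, 0.122, -0.001]
wrist_force: [0.5, -0.5, 0.7]
width: 1.001
grip_force: 0.0
```

```bash
python3 go.py 0.499 0.0153 0.0135 -0.078
python3 - <<'E'
from h import *
for n in("top","scene"): np.save(n+"3.npy",img(n,3))
a=np.load("top3.npy")[180:255,190:340];b=np.load("scene3.npy")[150:260,300:450]
r=lambda i,f:cv2.resize(i[:,:,::-1],None,fx=f,fy=f,interpolation=cv2.INTER_CUBIC)
A=r(a,3.2);B=r(b,3.2);cv2.imwrite("pics/seat3.png",np.vstack([A,B]))
E
```

```text
t 12.125 yaw -0.077459288779702 turn 0.0005407112202980013 now [ 0.0037 -0.0008  0.1011] after turn [ 0.0037 -0.0008  0.1011] tilt [ 0.0003  0.0004 -1.    ] q [-0.0208  0.03    2.0994  0.0005  1.0118  1.6272] F [ 0.4991 -0.5296  0.7422]
```

View pics/seat3.png

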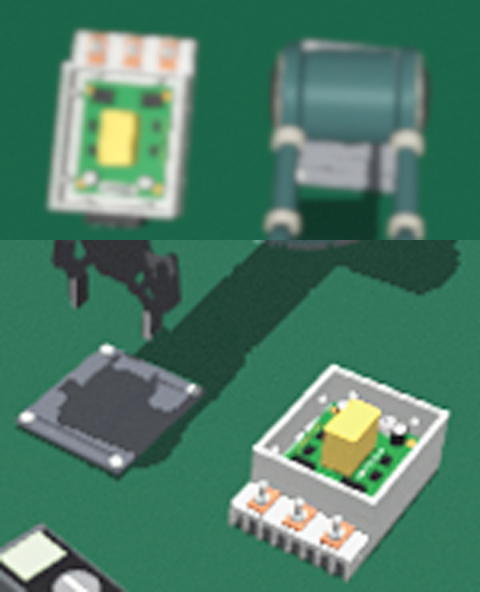

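The board is lying flat in the housing with the header at the socket end, and the gripper is above the cover. Next I'll check the seated board numerically and refine the cover centre from its white corner dots.

```bash
cat > m4.py <<'E'
from h import *
exec(open("m2.py").read().split("hs=")[0].split("\n",1)[1])
J=np.load("top3.npy").astype(float);w3=J[...,0]-J[...,2]
M=np.array([[1,1],[1,-1],[-1,1],[-1,-1]])*[.0548,.0456]
P=proj("top",[[.4671+x+y*.067,.283+y-x*.067,.041] for x,y in M])
px=[dot(p,2,w3) for p in P];print(P-px);print("board",fit(M,ray("top",px,.041)))
yel=np.clip((J[...,0]-150)/80,0,1)*(w3>70)
g=I.mean(2)   # cover corner whites
c=[[286.5,195],[319,198.5],[283,234.5],[315.5,237.5]]
px=np.array([dot(p,3,np.where(g>185,g,185)) for p in c]);W=ray("top",px,.013);print(px,W[:,:2])
print("cover",fit(np.array([[1,1],[1,-1],[-1,1],[-1,-1]])*[.0735,.0595],W))
E
python3 m4.py
```

```text
[[-0.3841  0.0017]
 [ 0.2648 -0.002 ]
 [-0.2629  0.0119]
 [ 0.23    0.3286]]
board (array([0.4674, 0.2829]), np.float64(-0.06625554732006889), np.float64(0.0010751079623965525))
[[286.8685 195.0438]
 [317.9932 198.0847]
 [282.7393 233.9827]
 [314.3678 236.8986]] [[ 0.5782  0.0681]
 [ 0.5681 -0.0509]
 [ 0.4301  0.0812]
 [ 0.4205 -0.0386]]
cover (array([0.4992, 0.0149]), np.float64(-0.0842000263331742), np.float64(0.0008589808261375953))
```

In the tool's units: 0.045 m is 0.72, 0.03 m is 0.48.

shift_gripper(
  deltas={"plan": [[0.064,-0.008,0,0.005],[0,0,0.72,0],[0,0,0.48,0],[0,0,0.24,0],[0,0,0,0]]},
)

```text
time: 13.05
tool_pos: [0.4985, 0.0141, 0.0234]
tcp_rot: [-3.139, 0.131, 0.003]
wrist_force: [-0.4, 0.2, -0.2]
width: 1.006
grip_force: 0.0
```

```bash
python3 go.py 0.4992 0.0149 0.0135 -0.082
```

```text
t 13.05 yaw -0.0833034238565989 turn -0.001303423856598901 now [ 0.0006 -0.0009  0.0099] after turn [ 0.0006 -0.0009  0.0099] tilt [-0.0022  0.0001 -1.    ] q [-0.0217  0.1654  2.1523  0.0001  0.8261  1.6323] F [-0.4168  0.2054 -0.2194]
```

In the tool's units: 0.0095 m is 0.152, -0.0008 m is -0.0128.

shift_gripper(
  deltas={"plan": [[0,-0.0128,0.152,0],[0,0,0,0],[0,0,0,0]]},
)

```text
time: 13.42
tool_pos: [0.4998, 0.0149, 0.0154]
tcp_rot: [-3.139, 0.131, -0.002]
wrist_force: [0.1, -0.4, -0.2]
width: 1.002
grip_force: 0.0
```

shift_gripper(
  deltas={"plan": [[0,0,0,0],[0,0,0,0],[0,0,0,0],[0,0,0,0],[0,0,0,0]]},
  finger_gap=0.0,
  squeeze=50,
)

```text
time: 14.05
tool_pos: [0.4998, 0.0149, 0.0154]
tcp_rot: [-3.139, 0.131, -0.002]
wrist_force: [-1.1, -0.2, 5.8]
width: 0.617
grip_force: 53.4
```

shift_gripper(
  deltas={"plan": [[0,0,-0.16,0],[0,0,-0.32,0],[0,0,-0.64,0],[0,0,-0.8,0],[0,0,-0.48,0]]},
)

```text
time: 14.68
tool_pos: [0.4998, 0.0148, 0.1673]
tcp_rot: [3.139, -0.131, 0.004]
wrist_force: [0.7, 0.1, -0.9]
width: 0.618
grip_force: 53.2
```

```bash
python3 go.py 0.467 0.283 0.165 -0.067
```

```text
t 14.675 yaw -0.08319220115204583 turn -0.016192201152045824 now [-0.055  -0.2646  0.0023] after turn [-0.0507 -0.2654  0.0023] tilt [ 0.0024 -0.0001 -1.    ] q [-0.0202 -0.0197  2.0428 -0.0001  1.1161  1.6338] F [ 0.7499  0.061  -0.9453]
```

shift_gripper(
  deltas={"plan": [[0,-0.32,0,-0.016],[-0.128,-0.64,0,0],[-0.16,-0.8,0,0],[-0.16,-0.8,0,0],[-0.16,-0.8,0,0]]},
)

```text
time: 15.3
tool_pos: [0.4748, 0.2281, 0.1645]
tcp_rot: [3.139, -0.106, -0.001]
wrist_force: [0.7, 0.8, -1.7]
width: 0.619
grip_force: 53.2
```

shift_gripper(
  deltas={"plan": [[-0.128,-0.56,0,0],[-0.072,-0.24,0.16,0],[0,-0.0864,0.24,0],[0,0,0.08,0],[0,0,0,0]]},
)

```text
time: 15.92
tool_pos: [0.4665, 0.2815, 0.1335]
tcp_rot: [3.138, -0.107, -0.003]
wrist_force: [0.6, 0.5, -1.0]
width: 0.617
grip_force: 53.3
```

shift_gripper(
  deltas={"plan": [[0,0,0,0],[0,0,0,0]]},
)

```text
time: 16.18
tool_pos: [0.4676, 0.2827, 0.1354]
tcp_rot: [-3.139, 0.107, -0.001]
wrist_force: [-0.1, 0.3, -1.8]
width: 0.618
grip_force: 53.3
```

```bash
python3 go.py 0.467 0.283 0.131 -0.067
python3 - <<'E'
from h import *
for n in("top","scene"): np.save(n+"4.npy",img(n,3))
a=np.load("top4.npy")[180:255,180:280];b=np.load("scene4.npy")[140:260,345:455]
r=lambda i,f:cv2.resize(i[:,:,::-1],None,fx=f,fy=f,interpolation=cv2.INTER_CUBIC)
A=r(a,4);B=r(b,3.6);o=np.zeros((max(A.shape[0],B.shape[0]),A.shape[1]+B.shape[1],3),np.uint8);o[:A.shape[0],:A.shape[1]]=A;o[:B.shape[0],A.shape[1]:]=B;cv2.imwrite("pics/hold4.png",o)
E
```

```text
t 16.175 yaw -0.0681320362490896 turn -0.001132036249089599 now [-0.0006 -0.0003  0.0044] after turn [-0.0006 -0.0003  0.0044] tilt [ 0.0009  0.0005 -1.    ] q [ 0.4982  0.1022  1.9794 -0.      1.0589  2.1371] F [-0.0939  0.3038 -1.7532]
```

View pics/hold4.png

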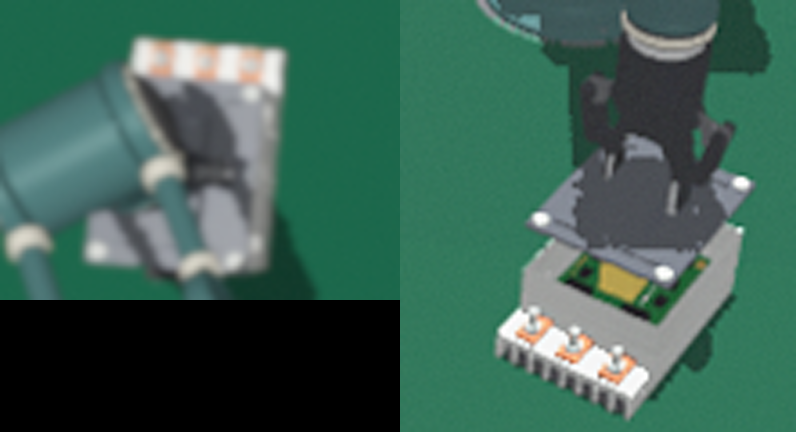

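The cover is held over the housing. White corners show in the top picture at (243,203), (204,242.5) and (238.5,245), and in the scene picture at (439,191), (384,201) and (418,216).

```bash
cat > m5.py <<'E'
from h import *
import sys
k,z=sys.argv[1],float(sys.argv[2])
exec(open("m2.py").read().split("hs=")[0].split("\n",1)[1])
C=np.array([[1,1],[1,-1],[-1,1],[-1,-1]])*[.0740,.0600]
def meas(I,g0,z,idx,r=3):
    g=I.astype(float).mean(2);px=[]
    for p in g0:
        x,y=np.round(p).astype(int);q=g[y-r:y+r+1,x-r:x+r+1];px.append(dot(p,r,np.where(g>.5*q.max()+.5*np.median(q),g,np.median(q))))
    W=ray("top",px,z);print(np.array(px));return fit(C[idx],W)
print("bench",meas(np.load("top.npy"),[[286.8,195],[318,198],[282.7,234],[314.4,236.9]],.013,[0,1,2,3]))
print("held",meas(np.load(f"top{k}.npy"),np.array(eval(sys.argv[3])),z,[1,2,3],2))
E
python3 m5.py 4 0.133 '[[243,203.2],[204,242.5],[238.5,245]]'
```

```text
[[286.9348 195.0291]
 [317.9957 198.0431]
 [282.7716 233.9961]
 [314.363  236.9383]]
bench (array([0.4992, 0.0148]), np.float64(-0.08449340564935057), np.float64(0.0004928038888622111))
[[242.4269 202.7002]
 [203.949  242.276 ]
 [237.8008 244.4382]]
held (array([0.4679, 0.2845]), np.float64(-0.06885698053673317), np.float64(0.0012543108924722916))
```

shift_gripper(
  deltas={"plan": [[-0.0112,0.0256,0.16,-0.001],[0,0,0.24,0],[0,0,0.16,0],[0,0,0,0],[0,0,0,0]]},
)

```text
time: 17.1
tool_pos: [0.4663, 0.2816, 0.0997]
tcp_rot: [-3.14, 0.104, 0.0]
wrist_force: [0.1, 0.1, -1.8]
width: 0.622
grip_force: 53.3
```

```bash
python3 go.py 0.4668 0.2812 0.0824 -0.067
python3 - <<'E'
from h import *
np.save("top5.npy",img("top",3))
print(proj("top",[[.4671+x*.074+y*.06*.067,.283+y*.06-x*.074*.067,.095] for x,y in((1,-1),(-1,1),(-1,-1))]))
E
python3 m5.py 5 0.0975 '[[243.8,203.8],[206.3,241.7],[239.8,244]]'
```

```text
t 17.1 yaw -0.06619430866088438 turn 0.0008056913391156217 now [0.0005 0.0003 0.0173] after turn [0.0005 0.0003 0.0173] tilt [-0.0001  0.     -1.    ] q [0.4975 0.1397 2.011  0.0001 0.991  2.1344] F [ 0.0948  0.1216 -1.8249]
[[244.1828 203.6094]
 [206.7203 242.1871]
 [240.2934 244.84  ]]
[[286.9348 195.0291]
 [317.9957 198.0431]
 [282.7716 233.9961]
 [314.363  236.9383]]
bench (array([0.4992, 0.0148]), np.float64(-0.08449340564935057), np.float64(0.0004928038888622111))
[[244.2113 203.7981]
 [206.5558 242.2909]
 [239.2836 242.3881]]
held (array([0.4695, 0.284 ]), np.float64(-0.06349321326640804), np.float64(0.004628457801545485))
```

Two clean corners agree with the prediction to within 0.2 px, and the third reading is spoiled by the robot arm next to it. Lowering now.

shift_gripper(
  deltas={"plan": [[0,0,0.08,0],[0,0,0.064,0],[0,0,0.032,0],[0,0,0,0]]},
)

```text
time: 17.75
tool_pos: [0.466, 0.2813, 0.0884]
tcp_rot: [3.139, -0.104, -0.001]
wrist_force: [0.7, -0.5, -2.8]
width: 0.623
grip_force: 53.3
```

shift_gripper(
  deltas={"plan": [[0,0,0.032,0],[0,0,0.032,0],[0,0,0,0],[0,0,0,0]]},
)

```text
time: 18.25
tool_pos: [0.4662, 0.2815, 0.0848]
tcp_rot: [-3.14, 0.104, -0.0]
wrist_force: [-0.3, 0.1, -1.9]
width: 0.623
grip_force: 53.3
```

```bash
python3 go.py 0.4668 0.2812 0.0824 -0.067
```

```text
t 18.25 yaw -0.0662359034337407 turn 0.0007640965662593091 now [0.0006 0.0002 0.0024] after turn [0.0006 0.0002 0.0024] tilt [ 0.  0. -1.] q [0.4974 0.1576 2.022  0.     0.962  2.1344] F [-0.3303  0.0732 -1.8986]
```

The lip is inside the walls with no contact force. Now the last 2–3 mm.

shift_gripper(
  deltas={"plan": [[0,0,0.016,0],[0,0,0.016,0],[0,0,0,0],[0,0,0,0]]},
)

```text
time: 18.75
tool_pos: [0.4662, 0.2815, 0.0828]
tcp_rot: [3.14, -0.104, -0.0]
wrist_force: [-0.1, 0.5, -1.8]
width: 0.618
grip_force: 53.3
```

shift_gripper(
  deltas={"plan": [[0,0,0.016,0],[0,0,0,0],[0,0,0,0]]},
)

```text
time: 19.12
tool_pos: [0.4663, 0.2816, 0.0825]
tcp_rot: [-3.14, 0.104, -0.0]
wrist_force: [-2.8, -2.3, 4.3]
width: 0.62
grip_force: 54.1
```

Contact came at the expected height (0.0825 against 0.0824). I'll press slightly, release and retreat.

In the tool's units: 0.0005 m is 0.008.

shift_gripper(
  deltas={"plan": [[0,0,0.008,0],[0,0,0,0],[0,0,0,0]]},
)

```text
time: 19.5
tool_pos: [0.4664, 0.2816, 0.0825]
tcp_rot: [-3.14, 0.104, -0.0]
wrist_force: [-4.0, -1.4, 9.0]
width: 0.625
grip_force: 54.5
```

shift_gripper(
  deltas={"plan": [[0,0,0,0],[0,0,0,0],[0,0,0,0],[0,0,0,0]]},
  finger_gap=1.0,
)

```text
time: 20.0
tool_pos: [0.4662, 0.2815, 0.0811]
tcp_rot: [3.14, -0.104, -0.0]
wrist_force: [0.4, -1.3, -0.2]
width: 1.002
grip_force: 0.0
```

shift_gripper(
  deltas={"plan": [[0,0,-0.16,0],[0,0,-0.48,0],[0,0,-0.8,0],[0,0,-0.64,0],[0,0,0,0]]},
)

```text
time: 20.62
tool_pos: [0.4691, 0.2831, 0.2169]
tcp_rot: [-3.135, 0.104, -0.013]
wrist_force: [-0.0, 0.5, 0.1]
width: 1.0
grip_force: 0.0
```

shift_gripper(
  deltas={"plan": [[0,0.8,0,0],[0,0.88,0,0],[0,0.88,0,0],[0,0.8,0,0],[0,0,0,0]]},
)

```text
time: 21.25
tool_pos: [0.4514, 0.0691, 0.2106]
tcp_rot: [3.139, -0.112, -0.002]
wrist_force: [0.3, 0.0, -0.8]
width: 0.999
grip_force: 0.0
```

```bash
python3 - <<'E'
from h import *
for n in("top","scene"): np.save(n+"6.npy",img(n,3))
a=np.load("top6.npy")[120:255,110:345];b=np.load("scene6.npy")[150:290,300:535]
r=lambda i:cv2.resize(i[:,:,::-1],None,fx=2.15,fy=2.15,interpolation=cv2.INTER_CUBIC)
cv2.imwrite("pics/end.png",np.vstack([r(a),r(b)]))
E
```

View pics/end.png

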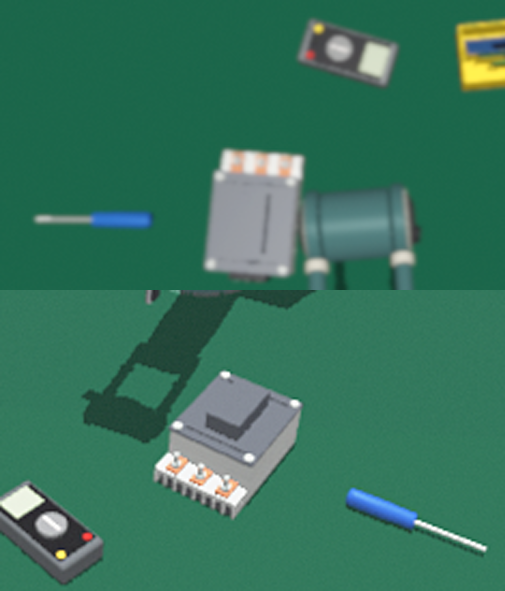

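The cover sits flush on the housing in both views. The other things are in place. One quick check of corner heights by triangulation, then I'll hand in.

```bash
cat > m6.py <<'E'
from h import *
exec(open("m2.py").read().split("hs=")[0].split("\n",1)[1])
def tri(a,b):
    A=[];r=[]
    for n,p in(("top",a),("scene",b)):
        o=cams.camera_info(n)["extrinsics"][:3,3];d=ray(n,p,0)[0]-o;d/=np.linalg.norm(d);Q=np.eye(3)-np.outer(d,d);A.append(Q);r.append(Q@o)
    return np.linalg.lstsq(np.vstack(A),np.hstack(r),rcond=None)[0]
T=np.load("top6.npy").astype(float).mean(2);S=np.load("scene6.npy").astype(float).mean(2)
for x,y in((1,1),(1,-1),(-1,1),(-1,-1)):
    P=[.4671+x*.074+y*.06*.067,.283+y*.06-x*.074*.067,.080]
    a,b=proj("top",P)[0],proj("scene",P)[0]
    da=dot(a,3,np.where(T>195,T,195));db=dot(b,3,np.where(S>150,S,150));print(da-a,db-b,tri(da,db)-P)
E
python3 m6.py
```

```text
[ 1.8166 -2.1982] [-0.4499 -0.9178] [ 0.0059 -0.0041  0.0065]
[ 1.5294 -2.0707] [-0.2217 -0.9093] [ 0.0054 -0.0029  0.0066]
[-0.0909  0.2392] [-0.3249 -0.8821] [-0.0005 -0.0011  0.0031]
[-0.0733  0.281 ] [-0.127  -0.7995] [-0.0007 -0.0006  0.0028]
```

The scene view shows the same small offset at all four corners, so the cover is level. The two +x readings from the top are disturbed by the white ledge. Contact also came at the seated height, so I'm handing in.

```bash
python3 -c "
from workcell import bot, cams, monitor
print(bot.finish_job())"
```

```text
the job is handed in; nothing more can be done
None
```

I put the board on its four supports with the header at the socket end, set the cover home and level on the rim, left everything else where it was, and handed the job in after about 21 s of the 72 s allowed; no verdict was shown.

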